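Start the milk frother on the fold-down coffee ledge

TASK

Start the milk frother: from above, press its white sprung nozzle cap all the way down, then let go so that it springs fully back up, and move clear. Do not press the blue pump nozzle of the green cleaner bottle, and leave the glass mug and the steel jug standing where they are.

Things in the scene. Friction and masses are not known exactly. Their poses are not given: they have to be found in the camera images.
- frother_cap_top (a point): Centre of the flat top of the milk frother's white nozzle cap (to be pressed), 178 mm above the ledge when up; z up. Cap: disc 50 mm across, 24 mm tall, grey 34 mm disc on top, nozzle reaching 43 mm from the axis along -x. Below it, fixed to the ledge: steel canister 86 mm across, black shoulder, black base 100 mm across, black handle reaching 73 mm along +x, up to 117 mm high.
- frother_cap (a joint): How far the frother's white cap is pressed down, in m: 0 when up, 0.010 at its stop. It travels straight down; it starts to move at about 2 N, needs about 6 N at the stop, and springs back by itself.
- cleaner_cap_top (a point): Not to be pressed: centre of the top of the blue pump nozzle on the green surface-cleaner bottle, 190 mm above the ledge; z up. Cap 30 mm across, spout reaching 45 mm from the axis along -x, sprung like the other. Bottle 64 mm across in a grey holder 76 mm across, fixed to the ledge.
- mug: Clear glass mug, loose, 76 mm across the rim and 90 mm tall, handle towards its own +y; origin at the centre of its underside, z up. To be left alone.
- jug: Stainless steel milk jug, loose, 88 mm across and 105 mm tall, handle reaching 71 mm towards its own +x; origin at the centre of its underside, z up. To be left alone.
Things that resemble listed ones, but are neither listed nor needed, are in the scene too. Leave any pink or yellow look-alike of the part that bears frother_cap_top alone.

How it is judged (in metres and radians):
On the way:
1. the frother's white cap is pressed down (value of joint frother_cap above 0.007 m), for 0.1 s.
At the end, for the whole second after the job is handed in: The frother's cap has been pressed at least 7 mm of its 10 mm and is back up (within 2 mm), the cleaner's nozzle is up (within 3 mm), and the mug and jug stand upright and still (within 10 degrees), within 20 mm of where they were (value of joint frother_cap below 0.002 m and distance of cleaner_cap_top from where it was at the start of the episode below 0.003 m and distance of each of mug, jug from where it was at the start of the episode below 0.02 m and angle between each of mug, jug's own z axis and vertical below 0.17 rad and linear speed of each of mug, jug below 0.02 m/s); the robot touches nothing.
It fails at once if the cleaner's blue nozzle is pressed (more than 3 mm) (distance of cleaner_cap_top from where it was at the start of the episode above 0.003 m).
It fails at once if the glass mug is shifted by more than 20 mm (distance of mug from where it was at the start of the episode above 0.02 m).
It fails at once if the steel jug is shifted by more than 20 mm (distance of jug from where it was at the start of the episode above 0.02 m).
It also fails if it takes over 27 s, if anything falls off the work surface, if the arm or the gripper's body presses on something with over 40 N, if the wrist force passes 120 N, or if a joint passes its speed limit or range.

ROBOT

A 6-joint arm with a two-finger parallel gripper is mounted at the origin on the work surface. World frame = base frame: x ahead of the robot, y to its left, z up, the work surface at z = 0. Lengths are in mm, angles in rad, forces in N, time in s.
With the tool pointing down it reaches from about 350 to 775 mm from the base axis. Payload 7.3 kg.
Tool frame: the origin (TCP) lies at the very end of the fingers, on their centre line; the grasp point (between the pads) lies 19 mm behind it; z points along the fingers, x is the direction in which the jaws open and shut, and the axes are right-handed (so a half turn about z gives the same grasp; the last joint's range is limited). The gripper opens to 92 mm and grips with 3 to 60 N. Pads are 19 mm wide; open, the fingers measure 130 mm over their backs; the gripper's body (75 mm by 190 mm) begins 47 mm behind the grasp point.
Start: joints at [-1.326, 0.342, 1.524, -0, 1.275, -0.146], TCP at [200.011, -485.431, 198.741] pointing down, gripper open.
Joint ranges: [-2.53, 2.53], [-0.77, 2.02], [0.04, 2.7], [-1, 4.14], [0.28, 2.66], [-3.11, 3.11]. Speed limits (rad/s): [2.57, 2.57, 3.14, 3.14, 3.14, 3.14].

INTERFACE

Orientations are given as [roll, pitch, yaw] about the fixed x, y, z axes, in that order (R = Rz(yaw) Ry(pitch) Rx(roll)).
In Python, from plant import bot, capture, camera_params gives the robot as it stands.
- The arm moves only by the shell command python3 -m jog 'ROWS' [OPENING]. ROWS is a JSON object of lists of equal length, an entry for each row: "xyz": the shift along the world's x, y, z as a fraction of full scale, a list of three; "angular": the turn, a rotation vector about the world's x, y, z as a fraction of full scale, a list of three. In form: {"xyz": [[x, y, z], ...], "angular": [[wx, wy, wz], ...]}. A call has 1 to 10 rows; each row shifts and turns the pose as measured when the row begins; what a row does not reach is not made up. Full scale, the value 1, is 2 cm for a shift and 6 degrees for a turn. A row lasts 1/10 s, in which the tool goes at most 50 mm and 8.59 degrees, less where a joint would pass 70% of its speed; a pose out of reach is approached as far as the arm can. A call with a number of a shift or a turn outside -1 to 1 is refused whole. A call with a gripper value outside its range is refused whole. OPENING is the closure, from -1 (fully open) to 1 (shut), set as the call begins (- or left out, the last holds). The fingers move at their own pace and stop on an object; the grip force is fixed at half the most. Time passes only in rows, so rows that do not move let the fingers close. It gives the time, the measured TCP pose, the force and the opening at its end, in the units of the state.
- bot.get_obs(): the state, without advancing time (a new reading comes with each control period).
- capture(name): name is "scene" or "side" or "wrist"; returns the picture (420x560x3 uint8, red, green, blue); there is no depth.
- camera_params(name): a dict with "fx", "fy", "cx", "cy" (pixels), "rvec" (rotation vector, rad) and "tvec" (3), from world to camera coordinates, as OpenCV has them. Camera axes: x right, y down, z forward; pixel columns grow to the right and rows downward; lengths in mm; the calibration is good to about 2 mm. A picture is of the moment at which its call begins: read the wrist's pose just before it. camera_params takes no time and is no camera call; for the wrist camera it gives the pose at the moment of the call.
- bot.close_job(): hands the job in, once; it reports no verdict.
The state is a dict: "time": time; "joint_positions": joint angles; "dq": joint speeds; "tau": joint torques, N m; "tool_pos": TCP position; "tcp_rot": TCP orientation; "contact_force": force on the tool from outside, world axes, zero at the start; "moment": the same for the moment, N m; "grip_width": finger opening in mm.
Only numpy, scipy, OpenCV 4.12 (cv2) and the standard library are available. Lean on these libraries where they do the work, as an engineer would, in place of code of your own. Each camera call takes 0.05 s, during which the arm holds its last target.

## Working session

There is one attempt and no reset: what is moved stays moved. The work goes in short steps, Python scripts to look and compute and a shell command to move; the robot and the scene stay as the last step left them, time stands still between calls to the robot, and variables do not carry over. Pictures are saved under pics/ and viewed, and the job is handed in when it is done.

```bash
mkdir -p pics; python3 - <<'E'
from plant import bot,capture,camera_params
import cv2
for n in("scene","side","wrist"):
    p=camera_params(n);print(n,p)
    cv2.imwrite(f"pics/{n}0.png",cv2.cvtColor(capture(n),cv2.COLOR_RGB2BGR))
print(bot.get_obs())
E
```

```text
scene {'fx': 477.4762957945741, 'fy': 477.4762957945741, 'cx': 288.1025888575358, 'cy': 210.90993834286095, 'rvec': array([ 2.0133765 ,  1.28828433, -0.58880875]), 'tvec': array([-255.69991148, -243.09723519, 1439.32109711])}
side {'fx': 516.459180342211, 'fy': 516.459180342211, 'cx': 278.85243602947384, 'cy': 203.6948964132519, 'rvec': array([ 0.14598382, -2.91129417,  1.02244579]), 'tvec': array([588.9698306 , 130.52319466, 944.09403424])}
wrist {'fx': 313.7644732605769, 'fy': 313.7644732605769, 'cx': 282.94805051594005, 'cy': 211.61818361469, 'rvec': array([-2.43578924,  1.63062316,  0.20327408]), 'tvec': array([-524.96352051,  -30.6922957 ,  389.19091733])}
{'time': 0.15, 'joint_positions': array([-1.32601414e+00,  3.42558618e-01,  1.52476947e+00,  4.45175350e-06,
        1.27540608e+00, -1.45967222e-01]), 'dq': array([ 0.00092065, -0.00087964, -0.0011408 ,  0.00095909, -0.00073028,
        0.00091517]), 'tau': array([ 7.01881854e-04, -4.31468976e+01, -2.44353855e+01,  7.16474117e-02,
        5.38277335e-02, -9.61306614e-05]), 'tool_pos': array([ 199.92080894, -485.09239282,  198.21655747]), 'tcp_rot': array([-3.14142241e+00,  1.12875328e-03, -1.18004812e+00]), 'contact_force': array([0.49446778, 0.79369802, 0.56141504]), 'moment': array([-0.03268837, -0.00090203,  0.00415261]), 'grip_width': 91.99706008716052}
```

View pics/scene0.png

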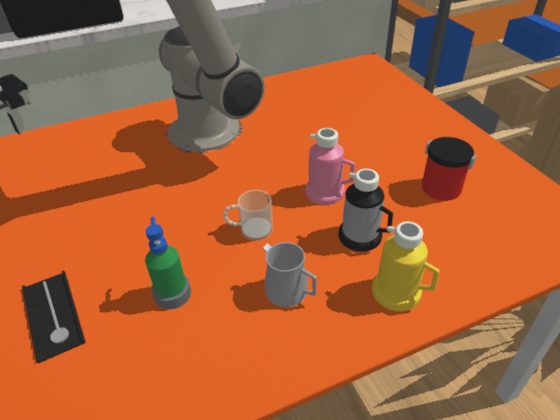

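View pics/side0.png

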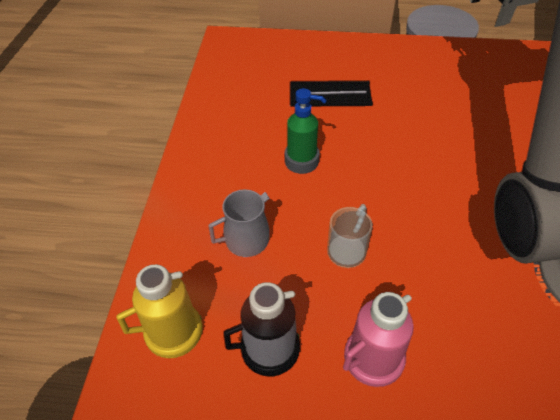

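View pics/wrist0.png

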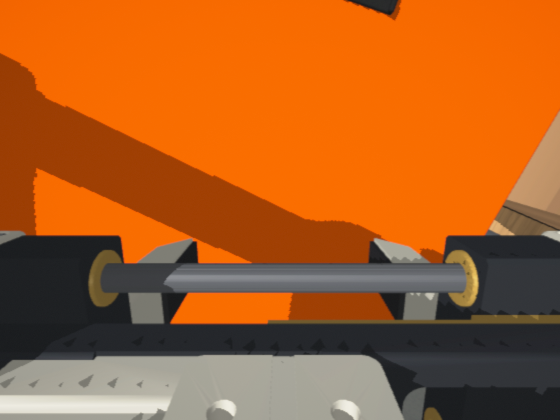

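Things that could be taken for the target cap, as scene / side pixels:
- Pink look-alike: (327,137) / (389,310)
- Yellow look-alike: (409,234) / (154,280)
- Steel canister with black shoulder and base: (367,180) / (267,298)

The blue pump nozzle at (155,231) / (303,97) must not be pressed. I choose the steel and black one, and will check it in a crop and triangulate.

```bash
cat > h.py <<'E'
import cv2,numpy as np
from plant import camera_params
def P(n):
    p=camera_params(n);K=np.array([[p['fx'],0,p['cx']],[0,p['fy'],p['cy']],[0,0,1]])
    return K,cv2.Rodrigues(p['rvec'])[0],p['tvec'],p
def tri(a,b):
    Ms=[]
    for n in("scene","side"):
        K,R,t,_=P(n);Ms.append(K@np.c_[R,t])
    X=cv2.triangulatePoints(Ms[0],Ms[1],np.array(a,float).reshape(2,1),np.array(b,float).reshape(2,1));return (X[:3]/X[3]).ravel()
def proj(n,X):
    K,R,t,p=P(n);return cv2.projectPoints(np.array(X,float).reshape(-1,3),p['rvec'],t,K,None)[0].reshape(-1,2)
def onplane(n,uv,z):
    K,R,t,_=P(n);d=R.T@np.linalg.inv(K)@np.array([*uv,1.]);c=-R.T@t;return c+d*(z-c[2])/d[2]
E
python3 - <<'E'
import cv2,numpy as np
from h import *
a=cv2.imread('pics/scene0.png')[150:260,310:450];b=cv2.imread('pics/side0.png')[260:390,200:340]
a=cv2.resize(a,None,fx=2.8,fy=2.8,interpolation=2);b=cv2.resize(b,None,fx=2.8,fy=2.8,interpolation=2)
h=max(a.shape[0],b.shape[0]);f=lambda i:np.pad(i,((0,h-i.shape[0]),(0,0),(0,0)))
cv2.imwrite('pics/crop.png',np.hstack([f(a),f(b)]))
for nm,s,d in[('steel',(367,179),(267,296)),('pink',(327,136),(390,308)),('yellow',(409,233),(153,278)),('blue',(155,231),(303,97))]:
    print(nm,tri(s,d).round(),onplane('scene',s,178).round(),onplane('side',d,178).round())
E
```

```text
steel [587. 195. 170.] [597. 190. 178.] [585. 197. 178.]
pink [412. 196. 170.] [424. 190. 178.] [413. 199. 178.]
yellow [757. 181. 172.] [762. 178. 178.] [754. 184. 178.]
blue [ 567. -235.  182.] [ 561. -235.  178.] [ 568. -238.  178.]
```

View pics/crop.png

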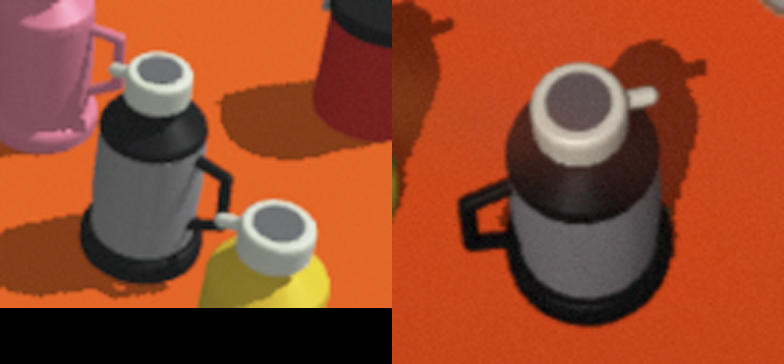

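The left crop shows the steel canister with black shoulder, base and handle. Its grey disc centre is at scene (367.1,175.4) and side (266.8,296.1), so the choice is confirmed. I'll refine the position and start moving, closing the gripper and raising it first.

```bash
python3 - <<'E'
from h import *
s,d=(367.1,175.4),(266.8,296.1)
print(tri(s,d),onplane('scene',s,178),onplane('side',d,178))
X=tri(s,d);print(proj('scene',X),proj('side',X))
E
python3 -m jog '{"xyz":[[0,0,1],[0,0,1],[0.5,0.8,1],[0.5,0.87,0.5],[0.5,0.87,0],[0.5,0.87,0],[0.5,0.87,0],[0.5,0.87,0],[0.5,0.87,0],[0.5,0.87,0]],"angular":[[0,0,0],[0,0,0],[0,0,0],[0,0,0],[0,0,0],[0,0,0],[0,0,0],[0,0,0],[0,0,0],[0,0,0]]}' 1
```

```text
[585.64385932 197.32149856 176.84673785] [587.47177096 196.72016183 178.        ] [585.1626142  197.54004529 178.        ]
[[366.8346401  175.26461534]] [[266.51094298 296.33001932]]
time: 1.15
tool_pos: [281.7, -337.2, 266.0]
tcp_rot: [-3.141, 0.01, -1.182]
contact_force: [-0.1, -0.4, 0.3]
grip_width: 16.5
```

The cap top is at about (586,197,177), and both cameras agree to within 2 mm.

```bash
Z='' ; python3 -m jog '{"xyz":[[0.5,0.9,0],[0.5,0.9,0],[0.5,0.9,0],[0.5,0.9,0],[0.5,0.9,0],[0.5,0.9,0],[0.5,0.9,0],[0.5,0.9,0],[0.5,0.9,0],[0.5,0.9,0]],"angular":[[0,0,0],[0,0,0],[0,0,0],[0,0,0],[0,0,0],[0,0,0],[0,0,0],[0,0,0],[0,0,0],[0,0,0]]}'
python3 -m jog '{"xyz":[[0.5,0.9,0],[0.5,0.9,0],[0.5,0.9,0],[0.5,0.9,0],[0.5,0.9,0],[0.5,0.9,0],[0.5,0.9,0],[0.5,0.9,0],[0.5,0.9,0],[0.5,0.9,0]],"angular":[[0,0,0],[0,0,0],[0,0,0],[0,0,0],[0,0,0],[0,0,0],[0,0,0],[0,0,0],[0,0,0],[0,0,0]]}'
```

```text
time: 2.15
tool_pos: [382.5, -139.9, 261.7]
tcp_rot: [3.14, 0.018, -1.178]
contact_force: [-0.1, 0.2, -0.1]
grip_width: 0.3
time: 3.15
tool_pos: [479.2, 55.7, 257.4]
tcp_rot: [3.133, 0.023, -1.172]
contact_force: [-0.3, 0.1, -0.3]
grip_width: 0.3
```

```bash
python3 -m jog '{"xyz":[[0.65,0.85,0],[0.65,0.85,0],[0.65,0.85,0],[0.65,0.85,0],[0.65,0.85,0],[0.65,0.8,0],[0.65,0.8,-0.2],[0.5,0.6,-0.5],[0.2,0.2,-0.5],[0,0,0]],"angular":[[0,0,0],[0,0,0],[0,0,0],[0,0,0],[0,0,0],[0,0,0],[0,0,0],[-0.1,-0.1,0],[-0.1,-0.1,0],[0,0,0]]}'; python3 - <<'E'
from plant import *
print(bot.get_obs()['tool_pos'],bot.get_obs()['tcp_rot'])
E
```

```text
time: 4.15
tool_pos: [580.5, 201.9, 225.9]
tcp_rot: [3.134, -0.004, -1.164]
contact_force: [-0.5, 0.9, 0.5]
grip_width: 0.2
[580.4656248  201.94136088 225.90040243] [ 3.13448253 -0.00407649 -1.16438535]
```

```bash
python3 -m jog '{"xyz":[[0.25,-0.25,-0.5],[0,0,-0.6],[0,0,-0.6],[0,0,0],[0,0,0]],"angular":[[0,0,0],[0,0,0],[0,0,0],[0,0,0],[0,0,0]]}'; python3 - <<'E'
from plant import *
import cv2,numpy as np
from h import proj
print(bot.get_obs()['tool_pos'])
T=np.array([586,197,177.])
o=[]
for n in("scene","side"):
    im=cv2.cvtColor(capture(n),cv2.COLOR_RGB2BGR)
    u,v=proj(n,T)[0];u,v=int(u),int(v)
    o.append(cv2.resize(im[v-70:v+50,u-65:u+65],(390,360),interpolation=2))
cv2.imwrite('pics/near.png',np.hstack(o))
E
```

```text
time: 4.65
tool_pos: [584.2, 193.5, 188.8]
tcp_rot: [3.132, -0.005, -1.167]
contact_force: [0.1, -0.1, 0.6]
grip_width: 0.3
[584.20453452 193.54893709 188.84347253]
```

View pics/near.png

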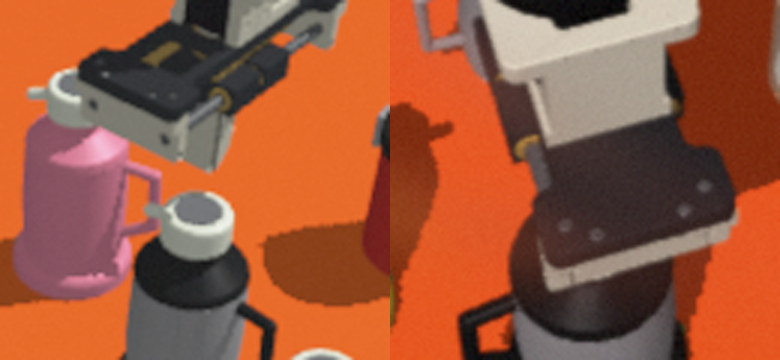

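In the scene crop the fingertips are near (205,165) and the cap is at (200,208), so the gap looks bigger than the 12 mm reported. I'll check by projecting the TCP.

```bash
python3 - <<'E'
from plant import *
import cv2,numpy as np
from h import proj
o=bot.get_obs();t=o['tool_pos'];print(t,o['contact_force'])
T=np.array([586,197,177.])
R=cv2.Rodrigues(np.zeros(3))[0]
from scipy.spatial.transform import Rotation as Ro
R=Ro.from_euler('xyz',o['tcp_rot']).as_matrix();print(R.round(2))
for n in("scene","side"):
    im=cv2.cvtColor(capture(n),cv2.COLOR_RGB2BGR)
    for X,c in((t,(0,255,0)),(t+R@[19,9.5,0],(255,0,0)),(t+R@[-19,9.5,0],(255,0,0)),(t+R@[19,-9.5,0],(255,0,255)),(t+R@[-19,-9.5,0],(255,0,255)),(t-R[:,2]*66,(255,255,0)),(T,(0,0,255))):
        u=proj(n,X)[0];print(n,u.round(1));cv2.circle(im,tuple(int(round(k)) for k in u),1,c,-1)
    u,v=proj(n,T)[0].astype(int)
    cv2.imwrite(f'pics/near_{n}.png',cv2.resize(im[v-80:v+50,u-75:u+75],None,fx=4,fy=4,interpolation=0))
E
```

```text
[584.29885377 193.76214096 189.07181601] [-0.11689145 -0.67546377  0.36403023]
[[ 0.39 -0.92 -0.01]
 [-0.92 -0.39 -0.01]
 [ 0.    0.01 -1.  ]]
scene [365.5 170.6]
scene [356.2 173. ]
scene [367.2 164.5]
scene [363.8 176.9]
scene [374.8 168.3]
scene [369.  143.7]
scene [366.8 175.3]
side [267.5 289.9]
side [270.1 276.8]
side [277.9 299.7]
side [257.3 280.4]
side [264.7 303.5]
side [265.3 265.1]
side [266.3 296.1]
```

View pics/near_scene.png

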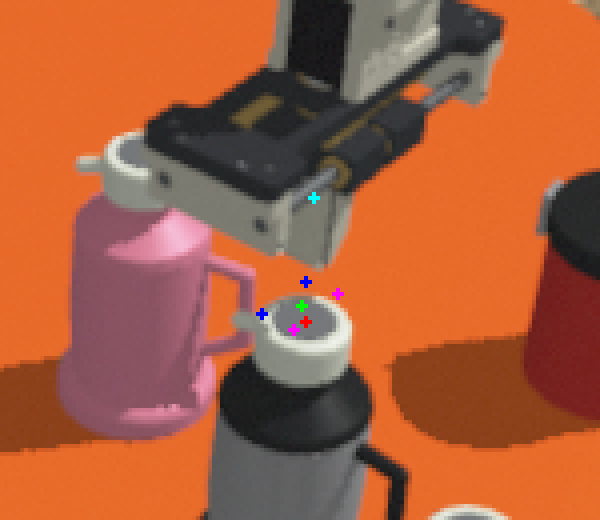

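View pics/near_side.png

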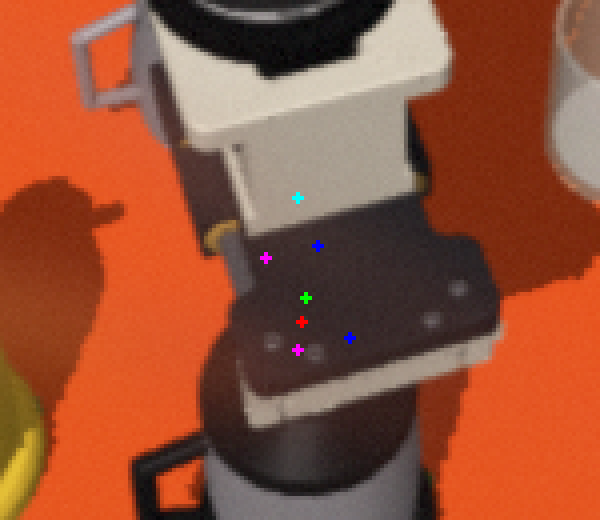

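The projected TCP (green) falls on the cap, but the visible finger tip sits about 11 px higher in the scene view. I'll look through the wrist camera before descending.

```bash
python3 - <<'E'
from plant import *
import cv2,numpy as np
from h import proj
from scipy.spatial.transform import Rotation as Ro
o=bot.get_obs();t=o['tool_pos'];R=Ro.from_euler('xyz',o['tcp_rot']).as_matrix()
p=camera_params("wrist");Rc=cv2.Rodrigues(p['rvec'])[0];c=-Rc.T@p['tvec'];print(c,R.T@(c-t),o['joint_positions'])
im=cv2.cvtColor(capture("wrist"),cv2.COLOR_RGB2BGR)
cv2.imwrite('pics/w1.png',im)
for X in(t,t-19*R[:,2],[586,197,177],[586,197,0],[412,198,177]):print(proj("wrist",X))
E
```

```text
[645.4826091  220.42861299 374.95916002] [   0.66573522  -64.90681777 -186.07794739] [ 0.19980914  0.52280019  1.26184473 -0.00647838  1.3640036   1.36744313]
[[282.05984458 239.8629478 ]]
[[281.9639284  250.95000988]]
[[278.85717665 229.9076169 ]]
[[280.02386335 184.79742784]]
[[191.49972726 422.86867987]]
```

View pics/w1.png

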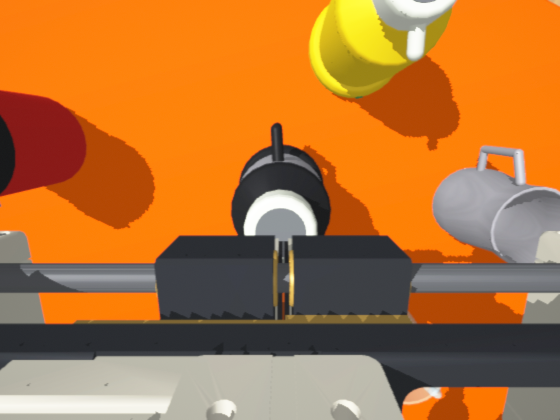

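The wrist view shows the white cap with its grey disc centred near (281,227), just ahead of the closed fingers. My estimate projects to (279,230), so the lateral position agrees. I'll descend slowly and watch the force.

```bash
python3 -m jog '{"xyz":[[0.1,0.12,-0.2],[0,0,-0.2],[0,0,-0.2],[0,0,0]],"angular":[[0,0,0],[0,0,0],[0,0,0],[0,0,0]]}'
```

```text
time: 5.3
tool_pos: [586.9, 197.1, 177.1]
tcp_rot: [3.135, -0.005, -1.166]
contact_force: [0.6, 0.1, 0.2]
grip_width: 0.2
```

```bash
python3 -m jog '{"xyz":[[0,0,-0.15],[0,0,0]],"angular":[[0,0,0],[0,0,0]]}';python3 -m jog '{"xyz":[[0,0,-0.12],[0,0,0]],"angular":[[0,0,0],[0,0,0]]}'; python3 - <<'E'
from plant import *
import cv2
im=cv2.cvtColor(capture("scene"),cv2.COLOR_RGB2BGR)
cv2.imwrite('pics/s2.png',cv2.resize(im[90:230,290:450],None,fx=4,fy=4,interpolation=2))
E
```

```text
time: 5.5
tool_pos: [586.8, 197.2, 173.5]
tcp_rot: [3.134, -0.005, -1.166]
contact_force: [-0.5, -0.6, -1.7]
grip_width: 0.5
time: 5.7
tool_pos: [586.8, 197.1, 170.9]
tcp_rot: [3.134, -0.005, -1.166]
contact_force: [-0.5, -1.1, 0.7]
grip_width: 0.7
```

View pics/s2.png

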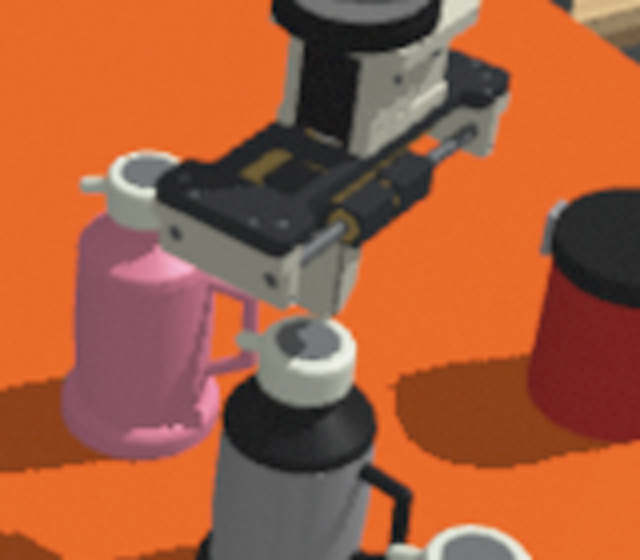

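There is no contact yet at TCP z=171. The cap disc is still at scene (367,175), unpressed, and the real tips sit higher than the reported TCP. I'll keep going down in small steps, watching the force.

```bash
python3 -m jog '{"xyz":[[0,0,-0.2],[0,0,0]],"angular":[[0,0,0],[0,0,0]]}';python3 -m jog '{"xyz":[[0,0,-0.2],[0,0,0]],"angular":[[0,0,0],[0,0,0]]}'; python3 - <<'E'
from plant import *
import cv2
im=cv2.cvtColor(capture("scene"),cv2.COLOR_RGB2BGR)
cv2.imwrite('pics/s3.png',cv2.resize(im[90:230,290:450],None,fx=4,fy=4,interpolation=2))
E
```

```text
time: 5.95
tool_pos: [587.1, 197.2, 167.1]
tcp_rot: [3.135, -0.005, -1.166]
contact_force: [0.1, 1.1, 0.8]
grip_width: 0.8
time: 6.15
tool_pos: [587.1, 197.2, 162.8]
tcp_rot: [3.135, -0.005, -1.166]
contact_force: [-0.9, -0.5, -0.3]
grip_width: 0.6
```

View pics/s3.png

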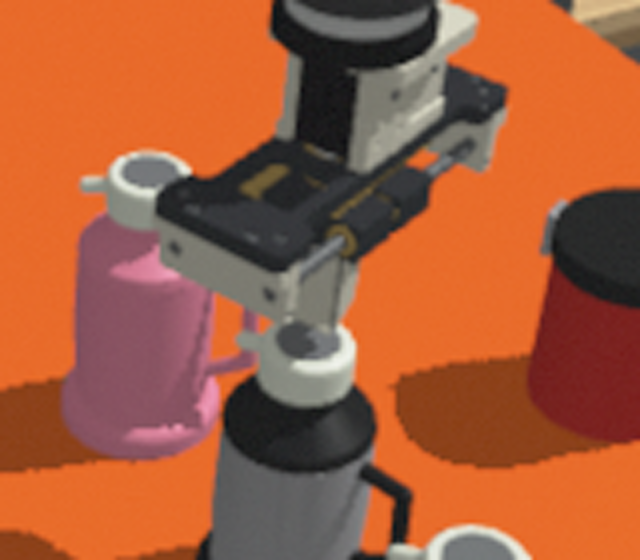

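```bash
python3 -m jog '{"xyz":[[0,0,-0.2],[0,0,0]],"angular":[[0,0,0],[0,0,0]]}';python3 -m jog '{"xyz":[[0,0,-0.2],[0,0,0]],"angular":[[0,0,0],[0,0,0]]}'; python3 - <<'E'
from plant import *
import cv2
im=cv2.cvtColor(capture("scene"),cv2.COLOR_RGB2BGR)
cv2.imwrite('pics/s4.png',cv2.resize(im[140:200,330:410],None,fx=8,fy=8,interpolation=2))
E
```

```text
time: 6.4
tool_pos: [587.4, 197.2, 159.0]
tcp_rot: [3.136, -0.005, -1.166]
contact_force: [-0.1, 0.6, -0.9]
grip_width: 0.4
time: 6.6
tool_pos: [587.4, 197.2, 154.6]
tcp_rot: [3.136, -0.005, -1.166]
contact_force: [-0.0, 0.0, 0.2]
grip_width: 0.6
```

View pics/s4.png

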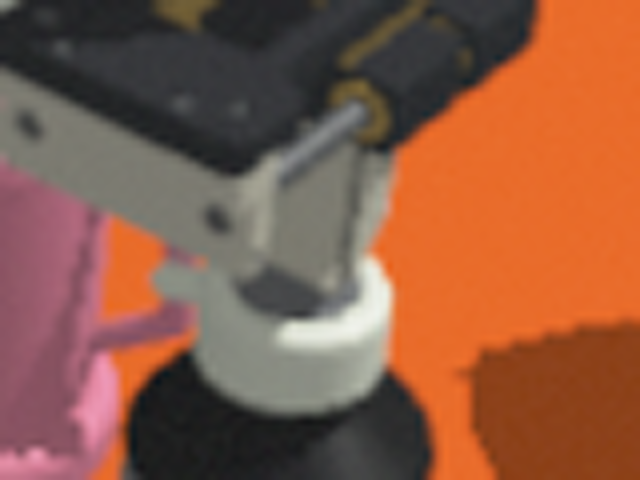

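The closed fingers are now over the disc, with their shadow almost meeting them at crop (310,295), so contact is close. I'll continue in small steps.

```bash
for i in 1; do python3 -m jog '{"xyz":[[0,0,-0.15],[0,0,0]],"angular":[[0,0,0],[0,0,0]]}'; python3 -m jog '{"xyz":[[0,0,-0.15],[0,0,0]],"angular":[[0,0,0],[0,0,0]]}'; done
```

```text
time: 6.85
tool_pos: [587.7, 197.3, 151.9]
tcp_rot: [3.137, -0.005, -1.166]
contact_force: [-0.0, 1.3, -0.7]
grip_width: 0.1
time: 7.05
tool_pos: [588.2, 197.4, 149.1]
tcp_rot: [3.138, -0.006, -1.166]
contact_force: [-0.9, -0.1, 2.2]
grip_width: 0.8
```

Contact at about z=150, with 2.2 N. Next I'll press roughly 9 mm further.

```bash
python3 -m jog '{"xyz":[[0,0,-0.2],[0,0,0]],"angular":[[0,0,0],[0,0,0]]}'; python3 -m jog '{"xyz":[[0,0,-0.15],[0,0,0]],"angular":[[0,0,0],[0,0,0]]}'
```

```text
time: 7.25
tool_pos: [588.4, 197.5, 145.7]
tcp_rot: [3.14, -0.006, -1.166]
contact_force: [-1.7, -0.2, 3.4]
grip_width: 0.7
time: 7.45
tool_pos: [588.5, 197.5, 143.1]
tcp_rot: [3.14, -0.006, -1.166]
contact_force: [-1.1, 0.6, 4.7]
grip_width: 0.5
```

```bash
python3 -m jog '{"xyz":[[0,0,-0.15],[0,0,0]],"angular":[[0,0,0],[0,0,0]]}'; python3 -m jog '{"xyz":[[0,0,-0.12],[0,0,0]],"angular":[[0,0,0],[0,0,0]]}'
```

```text
time: 7.65
tool_pos: [588.5, 197.5, 140.8]
tcp_rot: [3.141, -0.006, -1.166]
contact_force: [-0.7, -0.8, 5.8]
grip_width: 0.5
time: 7.85
tool_pos: [588.6, 197.5, 140.8]
tcp_rot: [-3.14, -0.007, -1.166]
contact_force: [-2.6, -0.7, 5.0]
grip_width: 0.4
```

```bash
python3 -m jog '{"xyz":[[0,0,-0.15],[0,0,-0.15],[0,0,-0.1]],"angular":[[0,0,0],[0,0,0],[0,0,0]]}'; python3 - <<'E'
from plant import *
import cv2,numpy as np
o=[cv2.cvtColor(capture(n),cv2.COLOR_RGB2BGR) for n in("scene","side")]
cv2.imwrite('pics/s5.png',np.hstack([cv2.resize(o[0][140:220,330:410],None,fx=5,fy=5,interpolation=2),cv2.resize(cv2.imread('pics/scene0.png')[140:220,330:410],None,fx=5,fy=5,interpolation=2)]))
E
```

```text
time: 8.15
tool_pos: [588.8, 197.5, 140.2]
tcp_rot: [-3.135, -0.008, -1.165]
contact_force: [-4.6, -0.6, 10.4]
grip_width: 0.3
```

View pics/s5.png

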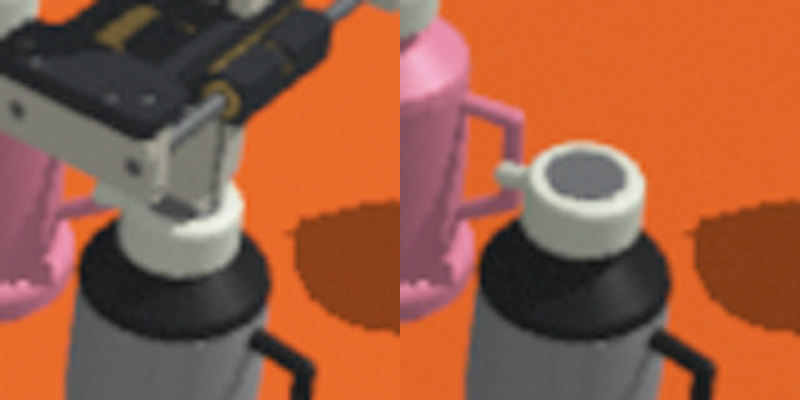

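The cap's lower edge has moved down 18 crop px (3.6 px, about 9–10 mm). With 10 N and no further motion, it is at its stop. Now I'll release and retreat.

```bash
python3 -m jog '{"xyz":[[0,0,0],[0,0,0.3],[0,0,0.5],[0,0,0.8],[0,0,1],[0,0,1],[0,0,1],[0,0,1],[0,0,0.5],[0,0,0]],"angular":[[0,0,0],[0,0,0],[0,0,0],[0,0,0],[0,0,0],[0,0,0],[0,0,0],[0,0,0],[0,0,0],[0,0,0]]}'
python3 -m jog '{"xyz":[[-0.5,-0.9,0.3],[-0.5,-0.9,0.3],[-0.5,-0.9,0],[-0.5,-0.9,0],[-0.5,-0.9,0],[-0.5,-0.5,0],[0,0,0],[0,0,0]],"angular":[[0,0,0],[0,0,0],[0,0,0],[0,0,0],[0,0,0],[0,0,0],[0,0,0],[0,0,0]]}'
python3 - <<'E'
from plant import *
import cv2,numpy as np
o=[cv2.cvtColor(capture(n),cv2.COLOR_RGB2BGR) for n in("scene","side")]
cv2.imwrite('pics/end_scene.png',o[0]);cv2.imwrite('pics/end_side.png',o[1])
cv2.imwrite('pics/end_cmp.png',np.hstack([cv2.resize(i[150:310,220:410],(380,320),interpolation=2) for i in(o[0],cv2.imread('pics/scene0.png'))]))
a,b=cv2.imread('pics/scene0.png'),o[0]
for nm,(y0,y1,x0,x1) in dict(cap=(165,205,350,385),cleaner=(210,310,140,195),jug=(238,310,258,320),mug=(185,242,220,276)).items():
    print(nm,np.abs(a[y0:y1,x0:x1].astype(int)-b[y0:y1,x0:x1]).mean())
E
```

```text
time: 9.25
tool_pos: [587.2, 197.2, 267.5]
tcp_rot: [-3.14, -0.007, -1.165]
contact_force: [0.3, 0.3, -0.7]
grip_width: 0.3
time: 10.05
tool_pos: [521.7, 94.2, 270.2]
tcp_rot: [3.128, -0.002, -1.164]
contact_force: [0.1, 0.3, 0.5]
grip_width: 0.5
cap 2.1019047619047617
cleaner 8.523454545454545
jug 1.9842443249701314
mug 2.247284878863826
```

View pics/end_cmp.png

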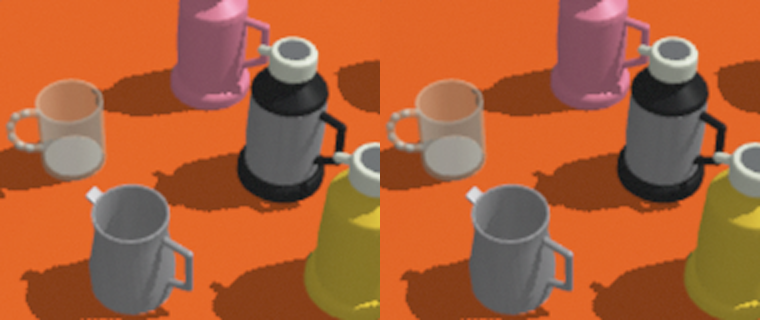

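View pics/end_side.png

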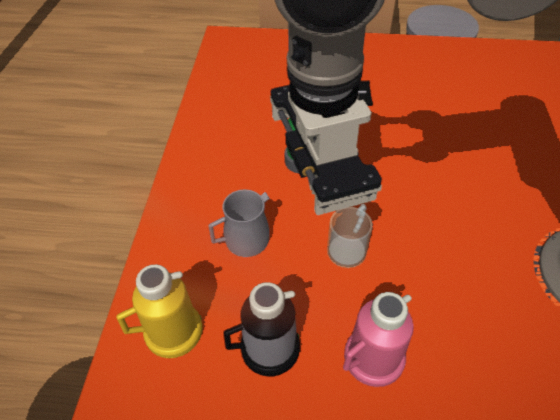

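The cap is back up at scene (367,176) as before, and the mug and jug are unchanged. The cleaner region differs from the start picture, so I'll check whether that is only the arm's shadow.

```bash
python3 - <<'E'
import cv2,numpy as np
print
cv2.imwrite('pics/cl.png',np.hstack([cv2.resize(cv2.imread(f)[205:315,120:220],None,fx=3.5,fy=3.5) for f in('pics/scene0.png','pics/end_scene.png')]))
E
```

```text
(no output)
```

View pics/cl.png

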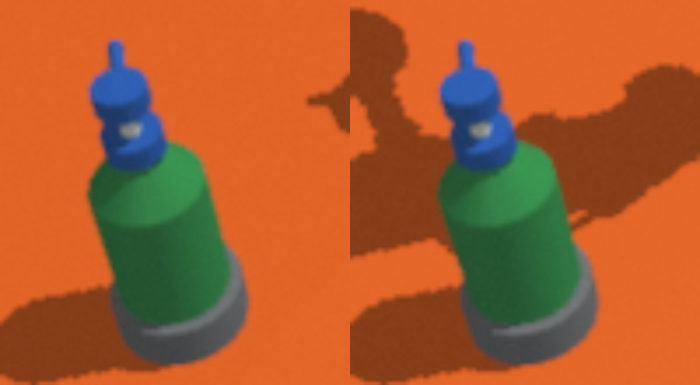

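The difference is only the arm's shadow. The blue nozzle is in the same place in both crops, at (120,85) and (470,85). Handing in.

```bash
python3 -c "
from plant import bot
print(bot.close_job())"
```

```text
the job is handed in; nothing more can be done
None
```

I pressed the white cap of the steel and black frother straight down with the closed fingers until it stopped, then let go, and it sprang back up. The job was handed in at about 10.2 s of the 27 s allowed, and no verdict was reported.

- **Press:** the force reached about 10 N with almost no further motion, and the cap's lower edge had moved down about 9 mm in the scene picture. It stayed near the stop for several tenths of a second.
- **End state:** the cap is back at its starting pixel in the scene picture. The mug and jug match the start picture, and the blue nozzle has not moved. The arm is about 270 mm up and touching nothing, with the force reading near zero.
- **Disagreements:**
  - Contact came at a reported TCP height of about 150 mm, although the cap top is 178 mm up. The real fingertips sit some 27 mm above the reported TCP, and the pictures showed this too. I went by force and pictures instead of the reported height.
  - The picture difference around the cleaner was larger than elsewhere. A close crop showed this was only the arm's shadow.

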